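# Bolt the pinning jig and hold its guard open

## Task

Make the puppet pinning jig safe to reach into: first slide its red-knobbed barrel bolt all the way home into the keeper, with the guard still shut. Then raise the yellow-framed guard by its wooden grip bar to 45 degrees and finish while still holding it there with the gripper, because it falls shut by itself. Leave the other things on the bench where they are.

Things in the scene. Friction and masses are not known exactly. Their poses are not given: they have to be found in the camera images.
- jig: green steel pinning jig fixed to the bench, an open box 240 mm (x) by 260 mm (y) and 120 mm high with a wing (190 mm along x, 24 mm high) standing out on its -y side to y = -270 mm; origin under the centre of the box, its x axis points from its open front to its hinged back, z up. A toggle clamp with a turned waist joint stands inside, under the guard. The jig's place and yaw differ each time.
- bolt (a joint): travel of the barrel bolt on the jig's wing, m: it slides along the jig's +x, 0 drawn fully back, 0.050 fully home against its stop, 25 mm of it inside the keeper. It starts 0 to 12 mm along, stays where it is left and takes about 2 N to slide.
- bolt_knob (a point): middle of the bolt's red upright knob, 18 mm in diameter and 37 mm tall, its middle 73 mm above the bench and 19 mm below its top. It stands on a 10 mm stem, free on all sides; the brass straps below it reach up to 49 mm above the bench. It is 205 mm to the jig's -y side of the centre; the jig's cheek, 120 mm high, is 81 mm away from it in +y.
- keeper (a point): mouth of the steel keeper on the jig's wing that the bolt's tip enters, on the bolt's axis 39 mm above the bench; the keeper block is 28 mm long (from here along the jig's +x), 36 mm wide and its top is 53 mm above the bench
- guard (a joint): angle of the guard, rad: 0 shut and level, grows as its front rises, 0.785 is 45 degrees, stop at 1.4. Almost no friction: it falls shut. Lifting at the bar takes 1.5 to 4 N. It is a clear panel in a yellow frame, 230 mm (x) by 242 mm (y), 0.3 to 0.6 kg, with a clear 29 mm front apron; shut, the frame's top is 131 mm above the bench and its front edge 229 mm before the hinge axis.
- hinge_mid (a point): middle of the guard's hinge axis, 120 mm above the bench at the back of the jig (110 mm behind its centre); the axis runs along the jig's y. Positive rotation about the jig's +y opens the guard.
- guard_grip (a point): middle of the guard's grip bar, a round beech dowel 16 mm thick, 140 mm long, along the jig's y near the guard's front edge; at x = -205 mm, z = 55 mm from the hinge axis in the guard's frame (175 mm above the bench when shut). Two 10 mm posts 62 mm either side of this point carry it; 36 mm of free space lies under the bar. It can turn between the fingers.
- tiger_head: bystander: orange lacquered tiger head, 95 mm wide, 112 mm high, loose; origin under its centre
- hip_socket: bystander: turned wooden hip socket, 76 mm wide, 50 mm high, loose; origin under its centre
- lead_weight: bystander: pewter-grey weight, 68 mm wide, 76 mm high, 1.8 kg, loose; origin under its centre
- iron_drill: bystander: cast-iron hand drill lying flat, about 330 mm long along its x, 60 mm high, loose; origin under its gear wheel

How it is judged (in metres and radians):
On the way, in this order (a step that is already met when the one before it is completed fails the run):
1. the bolt is home in its keeper while the guard is still shut (value of joint bolt above 0.046 m and value of joint guard below 0.1 rad), for 0.2 s.
2. the guard is held open at 45 degrees by the gripper (value of joint guard between 0.675 and 0.895 rad and contact force between the fingers and guard above 0.5 N), for 0.3 s.
At the end, for the whole second after the job is handed in: The bolt is home (within 4 mm of its stop); the guard stands at 45 degrees, give or take 6, still (under 0.15 rad/s), touched by the fingers and propped by no other thing (all of step 2 and value of joint bolt above 0.046 m and velocity of joint guard between -0.15 and 0.15 rad/s and contact force between guard and tiger_head below 0.2 N and contact force between guard and hip_socket below 0.2 N and contact force between guard and lead_weight below 0.2 N and contact force between guard and iron_drill below 0.2 N); the arm keeps its last pose, push and grip.
It fails at once if the guard is raised before the bolt is home (value of joint guard above 0.15 rad and value of joint bolt below 0.044 m).
It fails at once if another loose thing on the bench is pushed more than 30 mm away (distance of any of tiger_head, hip_socket, lead_weight, iron_drill from where it was at the start of the episode above 0.03 m).
It also fails if it takes over 48 s, if anything falls off the work surface, if the arm or the gripper's body presses on something with over 40 N, if the wrist force passes 120 N, or if a joint passes its speed limit or range.

## Robot

A 7-joint arm with a two-finger parallel gripper is mounted at the origin on the work surface. World frame = base frame: x ahead of the robot, y to its left, z up, the work surface at z = 0. Lengths are in mm, angles in rad, forces in N, time in s.
With the tool pointing down it reaches from about 400 to 875 mm from the base axis. Payload 19.3 kg.
Tool frame: the origin (TCP) lies midway between the tips of the shut fingers; the grasp point (between the pads) lies 19 mm behind it; z points along the fingers, y is the line along which they close (so a half turn about z gives the same grasp; the last joint's range is limited). The gripper opens to 85 mm and grips with 20 to 120 N. Pads are 22 mm wide; open, the fingers measure 114 mm over their backs; the gripper's body (76 mm by 85 mm) begins 54 mm behind the grasp point. The pads swing forward as they close: fully open they stand 13 mm farther back than shut.
Start: joints at [1.097, 0.521, -0.036, 1.599, 0.021, 1.021, -0.113], TCP at [245.544, -574.736, 200.791] pointing down, gripper open.
Joint ranges: [-2.91, 2.91], [-0.3, 2.13], [-1.5, 1.42], [0.17, 2.43], [-1.26, 4.41], [0.16, 1.93], [-2.52, 2.52]. Speed limits (rad/s): [1.89, 1.89, 2.39, 2.39, 3.01, 3.01, 3.01].

## Interface

Orientations are given as a rotation vector (axis times angle).
In Python, from cell import ctrl, eyes, workorder gives the robot as it stands.
- The arm moves only by the tool move_arm, never from a script. Its argument "increments" is a list of rows, each a list of 7 numbers: the shift along the tool's x, y, z in units of 200 mm (1.0 is 200 mm), then the turn, a rotation vector about the tool's x, y, z in units of pi rad (1.0 is pi rad), then the closure, from 0 (fully open) to 1 (shut). A call has 1 to 12 rows; each row is the pose to reach, as a shift and turn from the pose commanded when the call began, along the tool's axes at that moment, turning the shorter way round; what a row does not reach only later rows make up. A row lasts 1/10 s, in which the tool goes at most 50 mm and 8.59 degrees, less where a joint would pass 70% of its speed; a pose out of reach is approached as far as the arm can. A call with a number of a shift or a turn outside -1 to 1 is refused whole. A call with a gripper value outside its range is refused whole. The fingers move at their own pace and stop on an object; "force" is the grip in N (left out, the last holds). Time passes only in rows, so rows that repeat a pose let the fingers close. It gives the time, the measured TCP pose, the force, the opening and the grip force at its end, in the units of the state.
- ctrl.sense(): the state, without advancing time (a new reading comes with each control period).
- eyes.get_image(name): name is "side" or "top" or "wrist"; returns a dict with "image" (384x512x3 uint8, red, green, blue), "depth" (384x512 float32, mm along the optical axis (not along the pixel's ray), 0 where there is no reading), "mtx" (3x3 intrinsics, pixels), "distortion" ([k1, k2, p1, p2, k3] as OpenCV has them; the pictures are not rectified), "extrinsics" (4x4, takes a point from camera to world coordinates); the wrist camera has in their place "T_tool_cam" (4x4, takes a point from camera to tool coordinates, whose origin is the TCP and whose axes are the flange's). Camera axes: x right, y down, z forward; pixel columns grow to the right and rows downward; lengths in mm; the calibration is good to about 2 mm. A picture is of the moment at which its call begins: read the wrist's pose just before it.
- workorder.job_done(): hands the job in; it is judged then, once.
The state is a dict: "time_s": time; "joint_pos": joint angles; "qd": joint speeds; "joint_torque": joint torques, N m; "eef_pos": TCP position; "orientation": TCP orientation; "force": force on the tool from outside, world axes, zero at the start; "moment": the same for the moment, N m; "gripper_width": opening from 0.0 (shut) to 1.0 (fully open); "grip_force": force on a finger pad.
Only numpy, scipy, OpenCV 4.12 (cv2) and the standard library are available. Lean on these libraries where they do the work, as an engineer would, in place of code of your own. Each camera call takes 0.05 s, during which the arm holds its last target. There are 200 camera calls.

## Working session

There is one attempt and no reset: what is moved stays moved. The work goes in short steps, Python scripts to look and compute and a tool call to move; the robot and the scene stay as the last step left them, time stands still between calls to the robot, and variables do not carry over. Pictures are saved under pics/ and viewed, at most 10 in all, crops included, and the job is handed in when it is done.

Besides the shell and the picture viewer there is one more tool, called after "Call:" as name(argument=value, ...) on one line, values as JSON. move_arm: Moves the arm, as the interface text tells. Shifts and turns lie within -1 to 1; 1 stands for 200 mm of shift or pi rad of turn. Its arguments: {"type":"object","properties":{"increments":{"type":"array"},"force":{"type":"number"}},"required":["increments"]}

```bash
mkdir -p pics && ls && cat > h.py <<'E'
import numpy as np, cv2
from scipy.spatial.transform import Rotation as R
from cell import ctrl, eyes, workorder
def cloud(d):
    h,w=d['depth'].shape
    u,v=np.meshgrid(np.arange(w),np.arange(h))
    p=cv2.undistortPoints(np.stack([u,v],-1).reshape(-1,1,2).astype(np.float32),d['mtx'],np.array(d['distortion'])).reshape(h,w,2)
    z=d['depth']; P=np.dstack([p[...,0]*z,p[...,1]*z,z,np.ones_like(z)])
    W=(P@np.array(d['extrinsics']).T)[...,:3]; W[z==0]=np.nan
    return W
E
python3 - <<'E'
from h import *
for n in('top','side'):
    d=eyes.get_image(n); np.savez(n,**{k:v for k,v in d.items()})
    cv2.imwrite(f'pics/{n}0.png',d['image'][...,::-1])
s=ctrl.sense(); print(s)
E
```

```text
pics
{'time_s': 0.1, 'joint_pos': array([ 1.0968217 ,  0.52196655, -0.03634234,  1.59996678,  0.02120411,
        1.02108941, -0.11278699]), 'qd': array([ 7.31654200e-04, -1.17022034e-03,  8.67553910e-05,  1.33979085e-04,
        1.85229917e-03,  2.48419381e-04,  1.36383730e-05]), 'joint_torque': array([ 2.41540169e-03, -9.28490710e+01,  1.98342539e+00, -3.70531869e+01,
        1.80992077e-02,  5.39542103e-03, -8.84681810e-06]), 'eef_pos': array([ 245.39621827, -574.43676383,  200.26991835]), 'orientation': array([-3.07679391e+00, -6.29772694e-01,  4.34990301e-04]), 'force': array([0.77061525, 0.11580574, 0.78707856]), 'moment': array([ 0.00510892,  0.02275691, -0.03686208]), 'grip_force': 0.0, 'gripper_width': 1.0002937378780048}
```

View pics/top0.png

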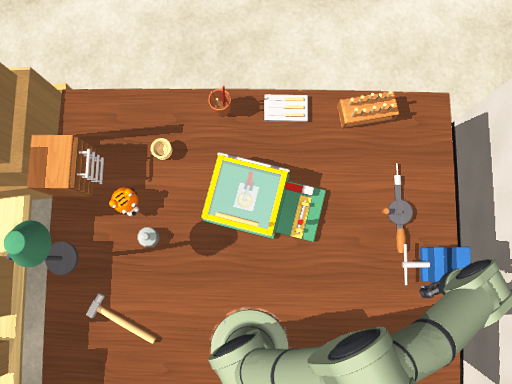

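View pics/side0.png

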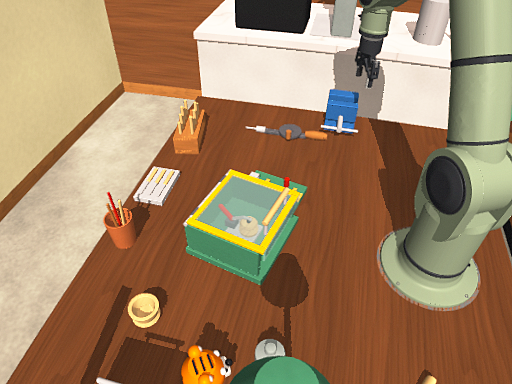

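The top view shows the jig around pixel (247,195), with its front and the grip bar (240,220) facing the robot. The wing is on the right, with the bolt near (302,215) and the red knob close to (306,202). The drill (400,210) and the tiger, socket and weight on the left are all clear of the jig. Next I'll measure these positions.

```bash
python3 - <<'E'
from h import *
Wt={}
for n in('top','side'):
    d=dict(np.load(n+'.npz')); W=cloud(d); im=d['image'].astype(int); r,g,b=im[...,0],im[...,1],im[...,2]
    box=(W[...,0]>300)&(W[...,0]<900)&(W[...,1]>-350)&(W[...,1]<350)
    y=box&(r>180)&(g>170)&(b<80)&(W[...,2]>115)&(W[...,2]<145)
    P=W[y]; print(n,'yellow',len(P),P.mean(0),cv2.minAreaRect(P[:,:2].astype(np.float32)))
    red=box&(r>150)&(g<60)&(b<60)
    nl,lab,st,ce=cv2.connectedComponentsWithStats(red.astype(np.uint8))
    for i in range(1,nl):
        if st[i,4]>3: Q=W[lab==i]; print(' red',ce[i],st[i,4],np.median(Q,0),Q.min(0),Q.max(0))
    bar=box&(W[...,2]>160)&(W[...,2]<190)
    Q=W[bar]; print(' bar',len(Q),Q.mean(0),cv2.minAreaRect(Q[:,:2].astype(np.float32)))
    c=im[150:330 if n=='side' else 250,180:340].astype(np.uint8)
    cv2.imwrite(f'pics/{n}c.png',cv2.resize(c[...,::-1],None,fx=4,fy=3.3 if n=='side' else 4,interpolation=cv2.INTER_CUBIC))
E
```

```text
top yellow 1174 [523.06019097  19.41256701 130.76542293] ((528.1328735351562, 20.211624145507812), (244.11839294433594, 223.91397094726562), 76.560791015625)
 red [223.   93.5] 14 [883.47598987 102.1401407  119.63692392] [877.7823931   98.13772793  68.39644398] [888.8513626  106.3699501  168.34651683]
 red [293.5 187. ] 106 [ 567.4265586  -150.5105537    41.13816359] [ 552.20417521 -180.60359479   32.93530356] [ 582.43523992 -120.29073641   51.53736929]
 red [299.75   221.5625] 16 [ 441.70864732 -169.62358127   90.12598895] [ 436.03655377 -176.30018397   70.75914865] [ 446.70332777 -164.1152787    96.44178747]
 bar 237 [475.02001111  45.42089557 180.04932275] ((639.7290649414062, 92.966552734375), (490.4766845703125, 126.45816040039062), 14.907238960266113)
side yellow 1531 [519.32454228  49.01526051 130.0396591 ] ((524.2476806640625, 22.93700408935547), (245.1907958984375, 225.2378387451172), 76.31636810302734)
 red [286.19565217 181.54347826] 46 [ 438.6195746  -162.63231255   78.83753942] [ 431.38227722 -266.20133875    0.64319578] [ 458.86448657 -155.76373589   92.43635654]
 red [114.19354839 209.38709677] 62 [879.99127963 107.36517146 109.88554028] [874.30141104  99.67882685  58.92102536] [886.1503396  113.66098762 171.90613192]
 bar 311 [496.09499547  62.21840092 178.18622799] ((636.9685668945312, 98.14513397216797), (492.23089599609375, 128.07119750976562), 15.09955883026123)
```

View pics/topc.png

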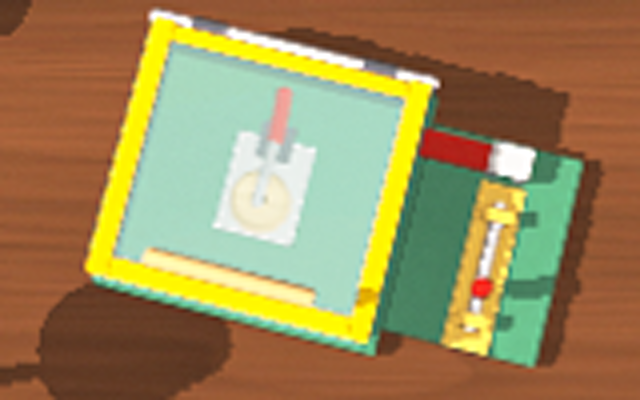

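The crop shows the jig yawed about -13.5°. The grip bar runs from (140,255) to (315,298), and the knob at (482,288) is free on all sides. The bolt slides towards the upper right, and the keeper is near (505,205). Next I'll compute the approach to the knob with the fingers closing along the jig's x axis.

```bash
cat >> h.py <<'E'
YAW=np.deg2rad(-13.5); O=np.array([530,20.5,0]); RZ=R.from_euler('z',YAW)
# tool y = jig x, tool x = jig y, tool z = down
RT=RZ*R.from_matrix(np.array([[0,1,0],[1,0,0],[0,0,-1]]).T)
def j2w(p): return O+RZ.apply(p)
def go(p,rot=RT):
    s=ctrl.sense(); r0=R.from_rotvec(s['orientation'])
    print('t',s['time_s'],'pos',s['eef_pos'].round(1),'F',s['force'].round(1),'w',round(s['gripper_width'],3),s['grip_force'])
    print('shift',(r0.inv().apply(p-s['eef_pos'])/200).round(4),'turn',((r0.inv()*rot).as_rotvec()/np.pi).round(4))
E
python3 - <<'E'
from h import *
go(np.array([440.5,-169.5,140])); go(np.array([440.5,-169.5,60]))
d=dict(np.load('top.npz'))
for n in('top','side'):
    W=cloud(dict(np.load(n+'.npz'))); J=RZ.inv().apply((W-O).reshape(-1,3))
    m=(abs(J[:,0]+95)<30)&(abs(J[:,1])<80)&(J[:,2]>160)&(J[:,2]<195); Q=J[m]; print(len(Q),Q.mean(0),Q.min(0),Q.max(0))
E
```

```text
t 0.1 pos [ 245.4 -574.4  200.3] F [0.8 0.1 0.8] w 1.0 0.0
shift [ 1.6926 -1.4782  0.3028] turn [-3.000e-04 -1.000e-04 -2.965e-01]
t 0.1 pos [ 245.4 -574.4  200.3] F [0.8 0.1 0.8] w 1.0 0.0
shift [ 1.6926 -1.4778  0.7028] turn [-3.000e-04 -1.000e-04 -2.965e-01]
218 [-92.77309149  -3.59281998 181.02487019] [-100.52498404  -73.06224534  170.19246318] [-84.50656878  66.79717167 190.45141805]
268 [-98.35036357   9.58777518 179.9172768 ] [-105.22122465  -68.65941643  161.0736392 ] [-89.22195615  72.31748291 185.35539304]
```

Call:
move_arm(increments=[[0.25, -0.2, 0, 0, 0, -0.04, 0], [0.5, -0.4, 0, 0, 0, -0.08, 0], [0.7, -0.6, 0, 0, 0, -0.12, 0], [0.85, -0.74, 0, 0, 0, -0.15, 0], [0.95, -0.85, 0, 0, 0, -0.2, 0], [1, -0.95, 0, 0, 0, -0.25, 0], [1, -1, 0, 0, 0, -0.2965, 0], [1, -1, 0, 0, 0, -0.2965, 0], [1, -1, 0, 0, 0, -0.2965, 0], [1, -1, 0, 0, 0, -0.2965, 0]])

```text
time_s: 1.1
eef_pos: [350.8, -313.1, 200.7]
orientation: [-2.472, -1.939, 0.0]
force: [-0.2, -0.0, -0.3]
gripper_width: 0.998
grip_force: 0.0
```

```bash
python3 -c "
from h import *
go(np.array([440.5,-169.5,140]))"
```

```text
t 1.1 pos [ 350.8 -313.1  200.7] F [-0.2 -0.  -0.3] w 0.998 0.0
shift [0.8044 0.2648 0.3034] turn [-0.      0.     -0.0016]
```

Call:
move_arm(increments=[[0.2, 0.07, 0.05, 0, 0, 0, 0], [0.4, 0.13, 0.12, 0, 0, 0, 0], [0.6, 0.2, 0.2, 0, 0, 0, 0], [0.75, 0.25, 0.27, 0, 0, -0.001, 0], [0.8045, 0.265, 0.3035, 0, 0, -0.0015, 0], [0.8045, 0.265, 0.3035, 0, 0, -0.0015, 0], [0.8045, 0.265, 0.3035, 0, 0, -0.0015, 0]])

```text
time_s: 1.8
eef_pos: [439.8, -169.0, 140.0]
orientation: [-2.464, -1.948, 0.001]
force: [0.3, -0.9, -0.2]
gripper_width: 1.001
grip_force: 0.0
```

```bash
python3 - <<'E'
from h import *
s=ctrl.sense(); d=eyes.get_image('wrist')
T=np.eye(4); T[:3,:3]=R.from_rotvec(s['orientation']).as_matrix(); T[:3,3]=s['eef_pos']
d['extrinsics']=T@np.array(d['T_tool_cam']); W=cloud(d)
im=d['image'].astype(int); r,g,b=im[...,0],im[...,1],im[...,2]
red=(r>140)&(g<70)&(b<70)&(W[...,2]>58)&(W[...,2]<105)
nl,lab,st,ce=cv2.connectedComponentsWithStats(red.astype(np.uint8))
for i in range(1,nl):
    if st[i,4]>60:
        Q=W[lab==i]; Qt=Q[Q[:,2]>np.percentile(Q[:,2],95)-3]; print(ce[i],st[i],Qt.mean(0),len(Qt),RZ.inv().apply(Qt-O).min(0),RZ.inv().apply(Qt-O).max(0))
cv2.imwrite('pics/w1.png',d['image'][...,::-1])
go(np.array([440.5,-169.5,60]))
E
```

```text
[256.95625  195.634375] [249 183  18  25 320] [ 441.65290129 -168.53827015   88.98544424] 214 [ -49.57961159 -211.74891174   87.09464139] [ -34.38862019 -197.25749766   90.81805781]
t 1.85 pos [ 439.7 -169.3  140.3] F [0.3 0.1 1. ] w 0.999 0.0
shift [2.000e-04 3.900e-03 4.014e-01] turn [-0.      0.0001  0.0007]
```

View pics/w1.png

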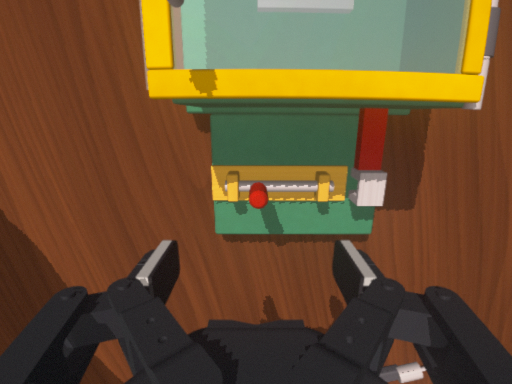

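The wrist view shows the jig square to the gripper. The knob at (257,195) lies midway between the fingers along the closing axis, and it measures within 2 mm of the target. I'll go down.

Call:
move_arm(increments=[[0, 0.005, 0.12, 0, 0, 0, 0], [0, 0.008, 0.25, 0, 0, 0, 0], [0.004, 0.008, 0.35, 0, 0, 0, 0], [0.004, 0.008, 0.4, 0, 0, 0, 0], [0.004, 0.008, 0.4, 0, 0, 0, 0], [0.004, 0.008, 0.4, 0, 0, 0, 0.9], [0.004, 0.008, 0.4, 0, 0, 0, 1], [0.004, 0.008, 0.4, 0, 0, 0, 1], [0.004, 0.008, 0.4, 0, 0, 0, 1], [0.004, 0.008, 0.4, 0, 0, 0, 1], [0.004, 0.008, 0.4, 0, 0, 0, 1], [0.004, 0.008, 0.4, 0, 0, 0, 1]], force=25)

```text
time_s: 3.05
eef_pos: [441.7, -167.7, 60.1]
orientation: [-2.462, -1.951, -0.0]
force: [0.6, 0.5, 0.0]
gripper_width: -0.001
grip_force: 0.0
```

```bash
python3 - <<'E'
from h import *
s=ctrl.sense(); d=eyes.get_image('wrist'); t=eyes.get_image('side')
a=d['image'][...,::-1]; cv2.imwrite('pics/w2.png',a)
cv2.imwrite('pics/w2s.png',cv2.resize(t['image'][100:280,180:420,::-1],None,fx=3,fy=3))
T=np.eye(4); T[:3,:3]=R.from_rotvec(s['orientation']).as_matrix(); T[:3,3]=s['eef_pos']
d['extrinsics']=T@np.array(d['T_tool_cam'])
for n,d in(('w',d),('s',t)):
    W=cloud(d); im=d['image'].astype(int); r,g,b=im[...,0],im[...,1],im[...,2]
    red=(r>140)&(g<70)&(b<70)&(W[...,2]>52)&(W[...,2]<105)&(W[...,0]>380)&(W[...,0]<520)
    Q=RZ.inv().apply(W[red]-O); print(n,len(Q),Q.mean(0) if len(Q) else 0,Q.min(0),Q.max(0))
E
```

```text
w 199 [ -43.63990427 -197.3750801    72.64191777] [ -48.78053786 -200.67482358   56.967229  ] [ -39.42768218 -196.29644037   86.63805882]
s 47 [-71.46699597 -20.64214646  77.37032384] [-164.9476246  -203.3443385    54.79687519] [-38.56432787 431.96068777 104.11462076]
```

View pics/w2.png

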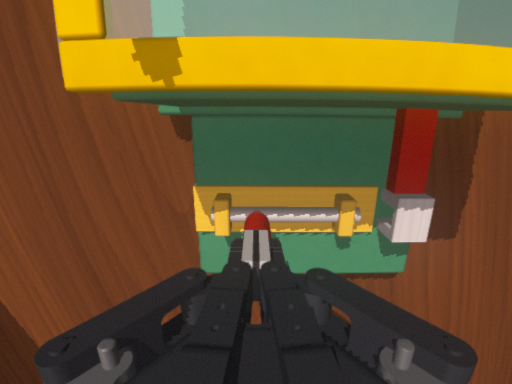

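View pics/w2s.png

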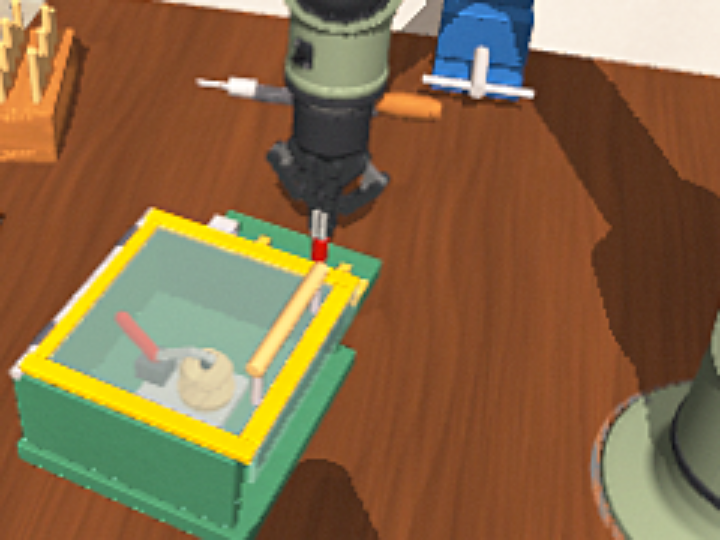

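The wrist view has the knob's red top at (257,220) with the closed fingertips at (257,240). The fingers closed on nothing: the opening reads 0 and there's no grip force. I'll check where the TCP and knob project in both images to find the offset.

```bash
python3 - <<'E'
from h import *
s=ctrl.sense(); print(s['eef_pos'],s['gripper_width'],s['force'])
Rt=R.from_rotvec(s['orientation'])
w=eyes.get_image('wrist'); t=eyes.get_image('side'); p=eyes.get_image('top')
T=np.eye(4); T[:3,:3]=Rt.as_matrix(); T[:3,3]=s['eef_pos']
w['extrinsics']=T@np.array(w['T_tool_cam']); print('cam at tool',np.array(w['T_tool_cam']).round(2).tolist())
pts=np.array([s['eef_pos'],s['eef_pos']+[0,0,19],j2w([-42,-205,92]),j2w([-42,-205,54])])
for n,d in(('w',w),('s',t),('t',p)):
    E=np.linalg.inv(d['extrinsics']); uv,_=cv2.projectPoints(pts,cv2.Rodrigues(E[:3,:3])[0],E[:3,3],d['mtx'],np.array(d['distortion']))
    print(n,'cam',np.array(d['extrinsics'])[:3,3].round(0),uv.reshape(-1,2).round(1).tolist())
    W=cloud(d); J=RZ.inv().apply((W-O).reshape(-1,3)).reshape(W.shape)
    if n=='w':
        for v in range(205,300,6): print(v,J[v,256].round(0),d['image'][v,256], J[v,248].round(0),d['image'][v,248])
    if n=='s':
        for v in range(168,194,2): print(v,J[v,286].round(0),d['image'][v,286])
E
```

```text
[ 441.68215759 -167.71256018   60.09104983] 0.003250465630663422 [ 0.1037298  -0.67280674 -0.19501968]
cam at tool [[-0.0, -0.96, -0.29, 72.97], [1.0, -0.0, -0.0, -0.12], [0.0, -0.29, 0.96, -172.45], [0.0, 0.0, 0.0, 1.0]]
w cam [458. -97. 233.] [[255.8, 222.5], [255.9, 234.2], [255.8, 245.8], [255.7, 221.0]]
205 [ -42. -201.   29.] [162 119  46] [ -48. -201.   29.] [161 119  44]
211 [ -42. -200.   46.] [97 76 74] [ -48. -201.   43.] [117 107 100]
217 [ -42. -197.   67.] [150  40  28] [ -47. -199.   61.] [141  43  33]
223 [ -42. -197.   76.] [147  35  22] [ -47. -198.   73.] [144  41  29]
229 [ -42. -197.   86.] [162  38  25] [ -47. -199.   82.] [146  59  49]
235 [ -42. -194.  100.] [50 41 38] [ -46. -194.  101.] [156 147 138]
241 [ -42. -194.  108.] [50 44 39] [ -46. -194.  108.] [155 147 138]
247 [ -42. -194.  114.] [48 40 40] [ -46. -193.  115.] [154 145 138]
253 [ -42. -194.  120.] [46 42 39] [ -46. -194.  121.] [152 144 138]
259 [ -42. -194.  125.] [46 40 40] [ -46. -194.  126.] [155 146 140]
265 [ -42. -195.  129.] [58 55 52] [ -45. -193.  132.] [47 47 46]
271 [ -42. -199.  128.
[... 271 characters left out ...]
8 36] [ -45. -203.  139.] [33 30 32]
s cam [343. 728. 867.] [[285.2, 184.6], [285.6, 180.1], [286.1, 176.7], [285.3, 185.7]]
168 [ -43. -194.  136.] [47 47 49]
170 [ -44. -193.  129.] [164 156 150]
172 [ -45. -192.  122.] [116 109 105]
174 [ -45. -195.  112.] [125 119 114]
176 [ -45. -195.  104.] [144 138 130]
178 [ -47. -192.   99.] [156 161 150]
180 [ -46. -195.   87.] [242  51  41]
182 [ -45. -200.   75.] [212  23   6]
184 [ -46. -198.   69.] [210  20   3]
186 [ -48. -196.   62.] [205   2   0]
188 [-95. -64. 182.] [255 233 139]
190 [-98. -57. 181.] [255 236 145]
192 [-101.  -51.  180.] [255 231 144]
t cam [ 314.  -46. 1656.] [[298.7, 222.1], [299.1, 221.6], [299.8, 221.4], [298.9, 222.3]]
```

The depth values put the tips of the shut fingers at z ≈ 95 mm in both the wrist and side views, right above the knob. The reported TCP is z = 60, so the tips sit about 34 mm behind the stated TCP. They closed above the knob without touching it, and the bolt hasn't moved. I'll reopen, drop another 32 mm, and close again.

Call:
move_arm(increments=[[0, 0, 0, 0, 0, 0, 0], [0, 0, 0, 0, 0, 0, 0], [0, 0, 0, 0, 0, 0, 0], [0, 0, 0, 0, 0, 0, 0], [0, 0, 0, 0, 0, 0, 0], [0, 0, 0.04, 0, 0, 0, 0], [0, 0, 0.08, 0, 0, 0, 0], [0, 0, 0.12, 0, 0, 0, 0], [0, 0, 0.15, 0, 0, 0, 0], [0, 0, 0.16, 0, 0, 0, 0], [0, 0, 0.16, 0, 0, 0, 0], [0, 0, 0.16, 0, 0, 0, 0]])

```text
time_s: 4.5
eef_pos: [441.8, -167.7, 28.2]
orientation: [2.462, 1.951, 0.0]
force: [0.2, 0.0, 1.4]
gripper_width: 1.004
grip_force: 0.0
```

Call:
move_arm(increments=[[0, 0, 0, 0, 0, 0, 0.8], [0, 0, 0, 0, 0, 0, 1], [0, 0, 0, 0, 0, 0, 1], [0, 0, 0, 0, 0, 0, 1], [0, 0, 0, 0, 0, 0, 1], [0, 0, 0, 0, 0, 0, 1], [0, 0, 0, 0, 0, 0, 1]], force=25)

```text
time_s: 5.2
eef_pos: [441.8, -167.8, 28.2]
orientation: [2.462, 1.951, 0.0]
force: [-0.6, -0.2, 5.8]
gripper_width: 0.198
grip_force: 25.3
```

The knob is gripped, with an opening of 0.198 (about 17 mm) at 25 N. Sliding along the jig's +x (tool +y) is next.

Call:
move_arm(increments=[[0, 0.02, -0.005, 0, 0, 0, 1], [0, 0.05, -0.005, 0, 0, 0, 1], [0, 0.08, -0.005, 0, 0, 0, 1], [0, 0.11, -0.005, 0, 0, 0, 1], [0, 0.14, -0.005, 0, 0, 0, 1], [0, 0.165, -0.005, 0, 0, 0, 1], [0, 0.18, -0.005, 0, 0, 0, 1], [0, 0.18, -0.005, 0, 0, 0, 1]])

```text
time_s: 6.0
eef_pos: [477.0, -176.1, 28.8]
orientation: [-2.462, -1.951, -0.0]
force: [1.6, -3.0, -29.3]
gripper_width: 0.199
grip_force: 25.0
```

Call:
move_arm(increments=[[0, 0.005, 0.004, 0, 0, 0, 1], [0, 0.01, 0.004, 0, 0, 0, 1], [0, 0.01, 0.004, 0, 0, 0, 1]])

```text
time_s: 6.3
eef_pos: [479.1, -176.6, 28.5]
orientation: [2.462, 1.95, 0.001]
force: [-0.3, -2.0, -14.2]
gripper_width: 0.203
grip_force: 26.4
```

Call:
move_arm(increments=[[0, 0.005, 0, 0, 0, 0, 1], [0, 0.01, 0, 0, 0, 0, 1], [0, 0.01, 0, 0, 0, 0, 1]])

```text
time_s: 6.6
eef_pos: [481.0, -177.1, 28.5]
orientation: [2.462, 1.95, 0.0]
force: [-2.1, -2.7, -10.4]
gripper_width: 0.201
grip_force: 26.7
```

Call:
move_arm(increments=[[0, 0.005, 0, 0, 0, 0, 1], [0, 0.01, 0, 0, 0, 0, 1], [0, 0.01, 0, 0, 0, 0, 1]])

```text
time_s: 6.9
eef_pos: [482.9, -177.6, 28.4]
orientation: [2.462, 1.95, 0.0]
force: [-2.0, -4.1, -6.4]
gripper_width: 0.2
grip_force: 27.0
```

Call:
move_arm(increments=[[0.001, 0.005, 0, 0, 0, 0, 1], [0.001, 0.01, 0, 0, 0, 0, 1], [0.001, 0.01, 0, 0, 0, 0, 1]])

```text
time_s: 7.2
eef_pos: [484.8, -178.0, 28.4]
orientation: [2.462, 1.95, -0.0]
force: [-2.1, -5.3, -6.1]
gripper_width: 0.197
grip_force: 27.1
```

Call:
move_arm(increments=[[0, 0.005, 0, 0, 0, 0, 1], [0, 0.01, 0, 0, 0, 0, 1], [0, 0.01, 0, 0, 0, 0, 1]])

```text
time_s: 7.5
eef_pos: [486.7, -178.4, 28.4]
orientation: [2.462, 1.95, 0.0]
force: [-1.9, -4.9, -7.3]
gripper_width: 0.199
grip_force: 27.1
```

Call:
move_arm(increments=[[0, 0.005, 0, 0, 0, 0, 1], [0, 0.01, 0, 0, 0, 0, 1], [0, 0.01, 0, 0, 0, 0, 1]])

```text
time_s: 7.8
eef_pos: [488.7, -178.9, 28.4]
orientation: [2.462, 1.95, 0.0]
force: [-1.9, -4.8, -7.4]
gripper_width: 0.203
grip_force: 27.1
```

Call:
move_arm(increments=[[0, 0.005, 0, 0, 0, 0, 1], [0, 0.01, 0, 0, 0, 0, 1], [0, 0.01, 0, 0, 0, 0, 1]])

```text
time_s: 8.1
eef_pos: [489.8, -179.2, 28.4]
orientation: [-2.462, -1.95, 0.002]
force: [-8.0, -3.3, -0.8]
gripper_width: 0.199
grip_force: 27.6
```

Call:
move_arm(increments=[[0, 0.005, 0, 0, 0, 0, 1], [0, 0.01, 0, 0, 0, 0, 1], [0, 0.01, 0, 0, 0, 0, 1]])

```text
time_s: 8.4
eef_pos: [489.7, -179.2, 28.3]
orientation: [-2.46, -1.948, 0.006]
force: [-18.9, 0.6, 10.8]
gripper_width: 0.202
grip_force: 29.3
```

The bolt is against its stop: the arm stalls at x = 489.8 with 19 N after about 49 mm of travel. I'll release, rise, and check both the bolt and the bar.

Call:
move_arm(increments=[[0, -0.01, 0, 0, 0, 0, 0], [0, -0.01, 0, 0, 0, 0, 0], [0, -0.01, 0, 0, 0, 0, 0], [0, -0.01, 0, 0, 0, 0, 0], [0, -0.01, -0.1, 0, 0, 0, 0], [0, -0.01, -0.3, 0, 0, 0, 0], [0, -0.01, -0.5, 0, 0, 0, 0], [0.1, -0.1, -0.7, 0, 0, 0, 0], [0.3, -0.2, -0.85, 0, 0, 0, 0], [0.5, -0.3, -0.85, 0, 0, 0, 0], [0.6, -0.4, -0.85, 0, 0, 0, 0], [0.6, -0.4, -0.85, 0, 0, 0, 0]])

```text
time_s: 9.6
eef_pos: [441.0, -41.2, 199.0]
orientation: [2.458, 1.956, 0.001]
force: [0.3, -0.2, -0.3]
gripper_width: 1.001
grip_force: 0.0
```

```bash
python3 - <<'E'
from h import *
s=ctrl.sense(); w=eyes.get_image('wrist'); t=eyes.get_image('top')
T=np.eye(4); T[:3,:3]=R.from_rotvec(s['orientation']).as_matrix(); T[:3,3]=s['eef_pos']
w['extrinsics']=T@np.array(w['T_tool_cam'])
for n,d in(('w',w),('t',t)):
    W=cloud(d); J=RZ.inv().apply((W-O).reshape(-1,3)).reshape(W.shape)
    im=d['image'].astype(int); r,g,b=im[...,0],im[...,1],im[...,2]
    red=(r>140)&(g<70)&(b<70)&(abs(J[...,1]+205)<20)&(J[...,2]>52)&(J[...,2]<105); Q=J[red]
    if len(Q): print(n,'knob',len(Q),np.median(Q,0),Q.min(0),Q.max(0))
    m=(abs(J[...,0]+95)<25)&(abs(J[...,1])<85)&(J[...,2]>165)&(J[...,2]<195)&(r>120)&(r>b+30); Q=J[m]
    if len(Q):
        print(n,'bar',len(Q),Q.mean(0),Q.min(0),Q.max(0)); l=cv2.fitLine(Q[:,:2].astype(np.float32),2,0,.01,.01).ravel(); print(l)
cv2.imwrite('pics/w3.png',w['image'][...,::-1])
go(j2w([-95,0,200])); go(j2w([-95,0,122]))
E
```

```text
w knob 103 [   5.6471644  -203.02853503   88.6951541 ] [  -0.51373486 -210.58863122   84.91430305] [  12.20236493 -196.78821719   90.69012447]
w bar 4056 [-93.11732909   2.97239329 180.84162255] [-101.33871203  -70.25724185  173.03068739] [-86.07529298  63.99286836 184.03787657]
[ 4.6761623e-03  9.9998909e-01 -9.3117332e+01  2.9723933e+00]
t knob 19 [   6.30928388 -206.65449411   86.22695176] [  -0.2647746  -212.28339916   60.27012813] [  13.76447789 -199.84098751   91.67519541]
t bar 118 [-93.08927123  28.30982647 180.85932287] [-100.48878954  -14.78103488  170.31528773] [-84.66699652  66.62412676 190.51267083]
[ 1.5542910e-02  9.9987918e-01 -9.3089272e+01  2.8309826e+01]
t 9.7 pos [442.2 -44.1 198.6] F [-0.4 -0.5  0.7] w 1.001 0.0
shift [ 0.4174 -0.1213 -0.0069] turn [0.0003 0.     0.0018]
t 9.7 pos [442.2 -44.1 198.6] F [-0.4 -0.5  0.7] w 1.001 0.0
shift [ 0.4174 -0.1217  0.3831] turn [0.0003 0.     0.0018]
```

View pics/w3.png

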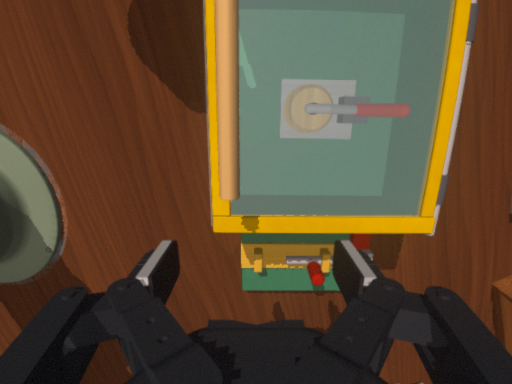

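The wrist view shows the bolt home, with the knob at (316,272) up against the keeper side; it measures 48 mm along from where it started. The bar runs down column 228 and measures jig x = -93.4. I'll move above the bar and then down over it.

Call:
move_arm(increments=[[0.1, -0.03, 0, 0, 0, 0.002, 0], [0.22, -0.065, 0, 0, 0, 0.002, 0], [0.33, -0.095, 0, 0, 0, 0.002, 0], [0.407, -0.114, 0, 0, 0, 0.002, 0], [0.407, -0.114, 0, 0, 0, 0.002, 0], [0.407, -0.114, 0.05, 0, 0, 0.002, 0], [0.407, -0.114, 0.12, 0, 0, 0.002, 0], [0.407, -0.114, 0.2, 0, 0, 0.002, 0], [0.407, -0.114, 0.2, 0, 0, 0.002, 0]])

```text
time_s: 10.6
eef_pos: [437.4, 38.7, 156.3]
orientation: [-2.469, -1.94, 0.004]
force: [0.0, 0.9, 0.1]
gripper_width: 0.999
grip_force: 0.0
```

```bash
python3 -c "
from h import *
go(j2w([-93.4,-2,122]))"
```

```text
t 10.6 pos [437.4  38.7 156.3] F [0.  0.9 0.1] w 0.999 0.0
shift [0.0097 0.0049 0.1714] turn [-0.001   0.0004 -0.001 ]
```

Call:
move_arm(increments=[[0.01, 0.005, 0.06, 0, 0, -0.001, 0], [0.01, 0.005, 0.12, 0, 0, -0.001, 0], [0.01, 0.005, 0.165, 0, 0, -0.001, 0], [0.01, 0.005, 0.165, 0, 0, -0.001, 0], [0.01, 0.005, 0.165, 0, 0, -0.001, 0.7], [0.01, 0.005, 0.165, 0, 0, -0.001, 1], [0.01, 0.005, 0.165, 0, 0, -0.001, 1], [0.01, 0.005, 0.165, 0, 0, -0.001, 1], [0.01, 0.005, 0.165, 0, 0, -0.001, 1], [0.01, 0.005, 0.165, 0, 0, -0.001, 1], [0.01, 0.005, 0.165, 0, 0, -0.001, 1]], force=30)

```text
time_s: 11.7
eef_pos: [439.7, 41.9, 125.6]
orientation: [2.465, 1.947, -0.0]
force: [-2.6, 0.2, 7.1]
gripper_width: 0.176
grip_force: 29.1
```

```bash
python3 - <<'E'
from h import *
go(j2w([-93.4,-2,122]))
# arc of bar relative to shut, in tool axes (y=jig x, z=down), units of 200 mm
for a in np.linspace(0,0.785,13)[1:]:
    dx=-205*np.cos(a)+55*np.sin(a)+205; dz=205*np.sin(a)+55*np.cos(a)-55
    print(round(a,3),round(dx/200,4),round(-dz/200,4))
E
```

```text
t 11.7 pos [439.7  41.9 125.6] F [-2.6  0.2  7.1] w 0.176 29.104650020599365
shift [-0.0085 -0.0032  0.0178] turn [0.     0.     0.0005]
0.065 0.0202 -0.0664
0.131 0.0446 -0.1314
0.196 0.0733 -0.1946
0.262 0.106 -0.2558
0.327 0.1427 -0.3147
0.392 0.1831 -0.3711
0.458 0.2272 -0.4248
0.523 0.2746 -0.4755
0.589 0.3253 -0.5229
0.654 0.3789 -0.5669
0.72 0.4354 -0.6074
0.785 0.4943 -0.644
```

The bar is gripped at 0.176 (15 mm). I'll lift along the arc, in halves.

Call:
move_arm(increments=[[0, 0.01, -0.033, 0, 0, 0, 1], [0, 0.02, -0.066, 0, 0, 0, 1], [0, 0.032, -0.099, 0, 0, 0, 1], [0, 0.0445, -0.131, 0, 0, 0, 1], [0, 0.0585, -0.163, 0, 0, 0, 1], [0, 0.0735, -0.1945, 0, 0, 0, 1], [0, 0.0895, -0.2255, 0, 0, 0, 1], [0, 0.106, -0.256, 0, 0, 0, 1], [0, 0.124, -0.2855, 0, 0, 0, 1], [0, 0.1425, -0.3145, 0, 0, 0, 1], [0, 0.1625, -0.343, 0, 0, 0, 1], [0, 0.183, -0.371, 0, 0, 0, 1]])

```text
time_s: 12.9
eef_pos: [473.4, 33.8, 200.0]
orientation: [-2.463, -1.946, 0.005]
force: [-18.6, 4.7, 9.5]
gripper_width: 0.173
grip_force: 29.7
```

```bash
python3 - <<'E'
from h import *
s=ctrl.sense(); print(s['moment'])
go(j2w([-93.4+98.9,0.5,125.6+128.8])); t=eyes.get_image('side'); W=cloud(t); J=RZ.inv().apply((W-O).reshape(-1,3)).reshape(W.shape)
im=t['image'].astype(int); m=(im[...,0]>170)&(im[...,1]>150)&(im[...,2]<80)&(abs(J[...,0])<150)&(abs(J[...,1])<130)&(J[...,2]>110)
Q=J[m]; c=np.polyfit(Q[:,0],Q[:,2],1); print(len(Q),'guard angle',-np.arctan(c[0]))
E
```

```text
[ 1.09046012  4.20042844 -0.02688976]
t 12.9 pos [473.4  33.8 200. ] F [-18.6   4.7   9.5] w 0.173 29.671054780483246
shift [ 0.0031  0.317  -0.2735] turn [-0.0013  0.0003  0.0007]
1232 guard angle 0.3794095448573742
```

The guard is at about 0.38 rad. A 21 N radial inward push shows a 1–2 mm radius mismatch, so I'll bias the rest of the arc outward.

Call:
move_arm(increments=[[0, 0.017, -0.03, 0, 0, 0, 1], [0, 0.039, -0.058, 0, 0, 0, 1], [0, 0.062, -0.084, 0, 0, 0, 1], [0, 0.086, -0.11, 0, 0, 0, 1], [0, 0.111, -0.134, 0, 0, 0, 1], [0, 0.137, -0.157, 0, 0, 0, 1], [0, 0.163, -0.179, 0, 0, 0, 1], [0, 0.191, -0.201, 0, 0, 0, 1], [0, 0.219, -0.221, 0, 0, 0, 1], [0, 0.247, -0.241, 0, 0, 0, 1], [0, 0.276, -0.26, 0, 0, 0, 1], [0, 0.306, -0.278, 0, 0, 0, 1]])

```text
time_s: 14.15
eef_pos: [534.4, 19.3, 256.6]
orientation: [-2.465, -1.947, 0.001]
force: [-8.3, 1.6, 8.5]
gripper_width: 0.171
grip_force: 30.7
```

Call:
move_arm(increments=[[0, 0, 0, 0, 0, 0, 1], [0, 0, 0, 0, 0, 0, 1], [0, 0, 0, 0, 0, 0, 1], [0, 0, 0, 0, 0, 0, 1]])

```text
time_s: 14.55
eef_pos: [534.5, 19.3, 256.5]
orientation: [-2.465, -1.947, 0.0]
force: [-11.4, 0.7, 15.4]
gripper_width: 0.171
grip_force: 31.3
```

```bash
python3 - <<'E'
from h import *
go(j2w([-93.4+98.9,0.5,125.6+128.8]))
for n in('side','top'):
    t=eyes.get_image(n); W=cloud(t); J=RZ.inv().apply((W-O).reshape(-1,3)).reshape(W.shape)
    im=t['image'].astype(int); r,g,b=im[...,0],im[...,1],im[...,2]
    m=(r>170)&(g>150)&(b<80)&(abs(J[...,0])<150)&(abs(J[...,1])<130)&(J[...,2]>110)
    Q=J[m]; c=np.polyfit(Q[:,0],Q[:,2],1); print(n,len(Q),'guard angle',-np.arctan(c[0]))
    red=(r>140)&(g<70)&(b<70)&(abs(J[...,1]+205)<20)&(J[...,2]>52)&(J[...,2]<105)
    if red.any(): print(np.median(J[red],0))
    if n=='side': cv2.imwrite('pics/end.png',t['image'][...,::-1])
E
```

```text
t 14.55 pos [534.5  19.3 256.5] F [-11.4   0.7  15.4] w 0.171 31.271545886993408
shift [0.0032 0.0044 0.0106] turn [-0.0001  0.0001  0.0005]
side 591 guard angle 0.7747863861703381
[  -1.18650567 -199.21754171   89.42213633]
top 284 guard angle 0.7963271094155664
[   7.12782728 -206.96429643   91.02294813]
```

View pics/end.png

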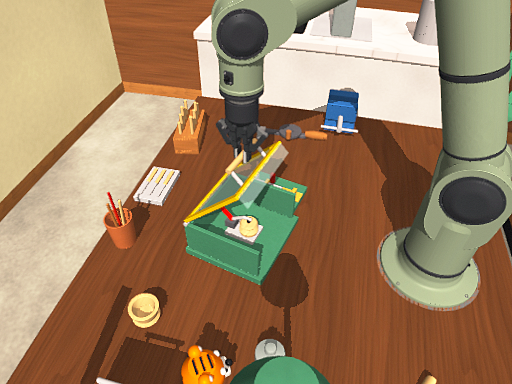

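The side view shows the guard raised, with its front edge at (283,145) and the gripper holding the bar at (240,160). It measures 0.77–0.80 rad. The bolt is still home and the bystanders haven't moved. Handing in.

```bash
python3 -c "
from h import *
print(workorder.job_done())"
```

```text
the job is handed in; nothing more can be done
None
```

I slid the bolt fully home with the guard still shut, then raised the guard to about 45° (measured 0.77–0.80 rad), and the gripper was still holding it there when I handed the job in; the hand-in gave no verdict.

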